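# Heft the cartons and pack the heaviest at the bottom

## Task

The three closed cartons of screws look alike but are filled unequally, so only their weight tells them apart. Put the heaviest one flat on the floor of the empty green bin, then the next heaviest flat and squarely on top of it with the edges in line, and leave the lightest lying flat on the bench, clear of the bin, for refilling. Do not push about or knock over the other things on the bench.

Things in the scene. Friction and masses are not known exactly. Their poses are not given: they have to be found in the camera images.
- carton_a_center (a point): one of three rigid closed cardboard cartons that look alike: 110 mm long (x), 56 wide (y), 60 tall (z up), flat on the bench at first, paper tape along the top, yellow labels. They differ only in weight, load centred: one is full (0.78 to 0.9 kg), one half full (0.43 to 0.57 kg), one nearly empty (0.17 to 0.23 kg); which is which changes each time. This point is its centre, 30 mm above its underside
- carton_b_center (a point): one of three rigid closed cardboard cartons that look alike: 110 mm long (x), 56 wide (y), 60 tall (z up), flat on the bench at first, paper tape along the top, yellow labels. They differ only in weight, load centred: one is full (0.78 to 0.9 kg), one half full (0.43 to 0.57 kg), one nearly empty (0.17 to 0.23 kg); which is which changes each time. This point is its centre, 30 mm above its underside
- carton_c_center (a point): one of three rigid closed cardboard cartons that look alike: 110 mm long (x), 56 wide (y), 60 tall (z up), flat on the bench at first, paper tape along the top, yellow labels. They differ only in weight, load centred: one is full (0.78 to 0.9 kg), one half full (0.43 to 0.57 kg), one nearly empty (0.17 to 0.23 kg); which is which changes each time. This point is its centre, 30 mm above its underside
- bin: low green open-topped stock bin, fixed to the bench: outside 200 mm along its x, 190 mm along its y (plus a 7 mm rim on each side), walls 5 mm thick and 62 mm high, the front wall (at -x) only 34 mm high, floor 5 mm thick. Inside it is 190 x 180 mm. The only empty bin. The origin is the centre of its underside, on the bench; z up
- jar_small: bystander, to be left alone: small white screw-top jar with red cap, 48 mm across, 68 mm tall, standing
- jar_big: bystander, to be left alone: white screw-top jar with red cap, 54 mm across, 75 mm tall, standing
- tape_roll: bystander, to be left alone: black roll of tape lying flat, 68 mm across, 30 mm tall
- bolt: bystander, to be left alone: one big hexagon-head steel bolt with a nut on its end, lying down, 98 mm long, 35 mm across
- wrench: bystander, to be left alone: steel wrench lying flat, 190 mm long
- screwdriver: bystander, to be left alone: screwdriver lying down, 200 mm long
- bottle: bystander, to be left alone: white bottle with red cap, 80 mm across, 170 mm tall, standing
Mind the look-alikes: they are no part of the job. What is shaped like the part that bears carton_a_center but purple is not meant. Leave any purple look-alike of the part that bears carton_b_center alone.

How it is judged:
By the outcome, as a careful person would: the job done as asked, in the order asked, and still so for the second after the job is handed in, with the robot touching nothing.
It also fails if it takes over 72 s, if anything falls off the work surface, if the arm or the gripper's body presses on something with over 40 N, if the wrist force passes 120 N, or if a joint passes its speed limit or range.

## Robot

A 7-joint arm with a two-finger parallel gripper is mounted at the origin on the work surface. World frame = base frame: x ahead of the robot, y to its left, z up, the work surface at z = 0. Lengths are in m, angles in rad, forces in N, time in s.
With the tool pointing down it reaches from about 0.4 to 0.9 m from the base axis. Payload 5.5 kg.
Tool frame: the origin (TCP) lies midway between the tips of the shut fingers; the grasp point (between the pads) lies 19 mm behind it (manip.tcp_to_grasp is the distance from the TCP to the grasp point, in m); z points along the fingers, y is the direction in which the jaws open and shut (so a half turn about z gives the same grasp; the last joint's range is limited). The gripper opens to 92 mm and grips with 3 to 60 N. Pads are 19 mm wide; open, the fingers measure 130 mm over their backs; the gripper's body (75 mm by 190 mm) begins 47 mm behind the grasp point.
Start: joints at [-0.88, 0.501, -0.427, 1.55, 0.221, 1.138, -0.21], TCP at [0.27, 0.591, 0.227] pointing down, gripper open.
Joint ranges: [-2.88, 2.88], [-0.31, 2.03], [-1.54, 1.56], [0.2, 2.42], [-1.41, 4.55], [0.19, 2.02], [-2.57, 2.57]. Speed limits (rad/s): [2.57, 2.57, 3.14, 3.14, 3.14, 3.14, 3.14].

## Interface

Orientations are given as a rotation vector (axis times angle).
In Python, from rig import manip gives the robot as it stands. The module is installed in compiled form; this text tells all that it offers. Calls block until the motion is done:
- manip.goto(position, orientation): joint-space move of the TCP to a pose.
- manip.move_l(position, v=0.15, frame=None): straight line of the TCP; frame=None keeps the orientation; v is the mean speed in m/s.
- manip.goto_joints(angles): joint-space move.
- manip.ungrasp() and manip.close(newtons=None): open the fingers fully, or close them until they stop; newtons is the grip in N (None keeps the last).
- manip.pause(seconds).
- manip.solve_ik(position, orientation): joint angles nearest the present ones, or None.
- manip.state(): the state.
- manip.read_camera(name): name is "scene" or "top" or "wrist"; returns a dict with "image" (420x560x3 uint8, red, green, blue), "depth" (420x560 float32, m along the optical axis (not along the pixel's ray), 0 where there is no reading), "fov_y" (degrees; the focal length in pixels is half the picture's height over the tangent of half this angle, whatever the lens; pixels are square), "cx", "cy" (the principal point, pixels), "origin" and "attitude" of the camera in the world; the wrist camera has in their place "tool_from_camera" (4x4, takes a point from camera to tool coordinates, whose origin is the TCP and whose axes are the flange's). Camera axes: x right, y down, z forward; pixel columns grow to the right and rows downward; lengths in m; the calibration is good to about 2 mm. A picture is of the moment at which its call begins: read the wrist's pose just before it.
A pose or a line that the arm cannot do raises manip.IKError and nothing moves.
- manip.close_job(): hands the job in, once; it reports no verdict.
Trained networks look in the newest picture that a camera, given by its name, has taken for a name from the list of things; names that differ only in an ending like _2 or _b are one class to them, and where a whole thing is asked for, a point or a joint stands for the part that bears it (a point fixed in the world has none). Each returns a list of dicts, best first, with "score" (0 to 1); they miss things now and then, are a little off and sometimes report something else, mostly with a low value. They report only what shows in the picture. A call takes as long as a camera call. They do not tell look-alikes from the thing itself.
- manip.look_for(camera, target): "xyz" ([x, y, z] in m, in world coordinates, good to about 4 mm: the middle of the surface that is visible of it).
- manip.silhouettes(camera, target): "pixels" (420x560 bool, what is visible of it).
- manip.tip_of(camera, target): "xyz" ([x, y, z] in m, in world coordinates, good to about 4 mm: a listed point, or the origin of a listed thing).
The state is a dict: "time_s": time; "q": joint angles; "qvel": joint speeds; "tau": joint torques, N m; "tcp_pos": TCP position; "eef_rot": TCP orientation; "ft_force": force on the tool from outside, world axes, zero at the start; "torque": the same for the moment, N m; "opening": finger opening in m.
Only numpy, scipy, OpenCV 4.12 (cv2) and the standard library are available. Lean on these libraries where they do the work, as an engineer would, in place of code of your own. Each camera call takes 0.05 s, during which the arm holds its last target.

## Working session

There is one attempt and no reset: what is moved stays moved. The work goes in short steps, each a Python script; the robot and the scene stay as the last script left them, time stands still between calls to the robot, and variables do not carry over. Pictures are saved under pics/ and viewed, and the job is handed in when it is done.

```bash
mkdir -p pics; ls
cat > h.py <<'E'
import numpy as np, cv2
from rig import manip
from scipy.spatial.transform import Rotation as R
def save(n,im): cv2.imwrite(f'pics/{n}.png',im[:,:,::-1])
def cloud(d,T=None):
    im=d['depth'];h,w=im.shape
    f=h/2/np.tan(np.radians(d['fov_y'])/2)
    v,u=np.mgrid[:h,:w]
    P=np.stack([(u-d['cx'])/f*im,(v-d['cy'])/f*im,im],-1)
    if T is None:
        A=np.array(d['attitude'],float); A=R.from_rotvec(A).as_matrix() if A.size==3 else A
        return P@A.T+np.array(d['origin'])
    return P@T[:3,:3].T+T[:3,3]
E
python3 - <<'E'
from h import *
s=manip.state();print({k:np.round(v,3) for k,v in s.items()}, manip.tcp_to_grasp)
for c in ['scene','top','wrist']:
    d=manip.read_camera(c);save(c+'0',d['image'])
    print(c,{k:d[k] for k in d if k not in('image','depth')})
    if c!='wrist':
        for t in ['carton_a_center','bin']:
            for r in manip.tip_of(c,t): print(c,t,np.round(r['xyz'],4),round(r['score'],2))
E
```

```text
pics
{'time_s': np.float64(0.0), 'q': array([-0.88 ,  0.502, -0.427,  1.551,  0.221,  1.138, -0.21 ]), 'qvel': array([ 0.   ,  0.   ,  0.001, -0.002, -0.001,  0.001, -0.002]), 'tau': array([ 0.0000e+00, -5.6659e+01, -5.8160e+00, -2.7912e+01, -6.9000e-02,
        3.0000e-02,  0.0000e+00]), 'tcp_pos': array([0.269, 0.591, 0.226]), 'eef_rot': array([-6.67e-01, -3.07e+00,  3.00e-03]), 'ft_force': array([ 0.845, -0.463, -0.642]), 'torque': array([-0.015, -0.018,  0.013]), 'opening': np.float64(0.092)} 0.0188
scene {'fov_y': 42.32640731206959, 'cx': 277.3232924353323, 'cy': 223.5931551570749, 'origin': array([1.27832995, 0.5224818 , 1.04487475]), 'attitude': array([-1.38273916, -2.22640268,  0.85374609])}
scene carton_a_center [0.4637 0.0371 0.0268] 0.67
scene bin [ 5.319e-01 -2.942e-01 -1.000e-04] 0.65
top {'fov_y': 45.23304276301736, 'cx': 276.80285603037055, 'cy': 204.86822806080025, 'origin': array([0.32592449, 0.09538748, 1.20476667]), 'attitude': array([-2.13989912,  2.14087805, -0.14833814])}
top carton_a_center [ 0.5463 -0.0875  0.0294] 0.85
top carton_a_center [0.4612 0.039  0.0283] 0.78
top bin [ 0.536  -0.2922  0.0006] 0.57
top bin [ 0.6296  0.2971 -0.0033] 0.24
wrist {'fov_y': 63.154603061907494, 'cx': 278.99809024024404, 'cy': 209.84613343503293, 'tool_from_camera': array([[-2.23197463e-04, -9.55559356e-01, -2.94798691e-01,
         7.93021040e-02],
       [ 9.99999901e-01, -9.94271511e-05, -4.34835366e-04,
        -5.08377268e-04],
       [ 3.86200009e-04, -2.94798758e-01,  9.55559283e-01,
        -1.58133560e-01],
       [ 0.00000000e+00,  0.00000000e+00,  0.00000000e+00,
         1.00000000e+00]])}
```

View pics/scene0.png

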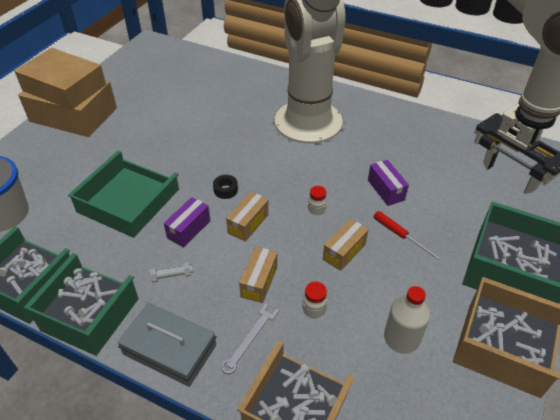

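View pics/top0.png

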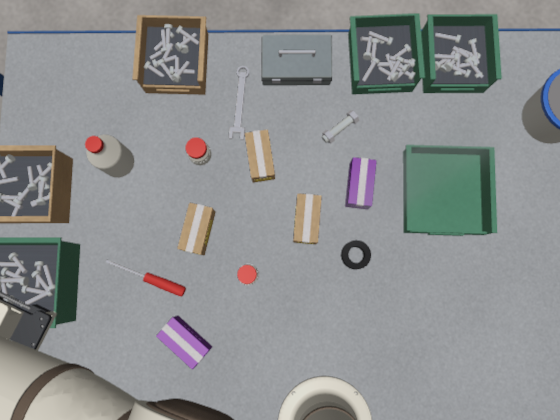

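View pics/wrist0.png

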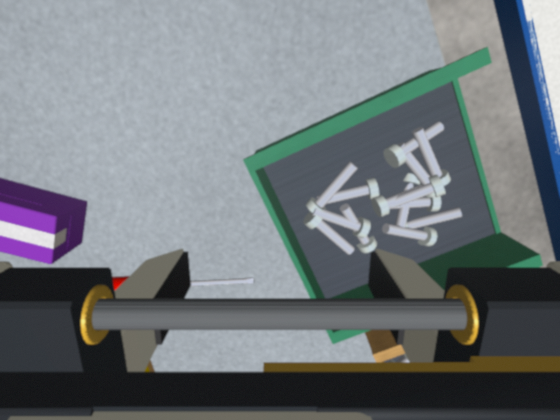

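The top view shows three brown cartons at about (260,155), (196,229) and (308,219). The purple look-alikes are at (362,183) and (183,342), and the empty green bin is at (450,192) with its low front wall towards the robot. Next I measure from the depth of both fixed cameras.

```bash
cat >> h.py <<'E'
def rect(xy):
    (c,s,a)=cv2.minAreaRect((xy*1000).astype(np.float32)); 
    if s[0]<s[1]: s=(s[1],s[0]); a+=90
    a=(a+90)%180-90
    return np.round([c[0],c[1],s[0],s[1],a],1)
def seg(d,P,kind):
    hsv=cv2.cvtColor(d['image'],cv2.COLOR_RGB2HSV).astype(int)
    return hsv
E
python3 - <<'E'
from h import *
for c in ['top','scene']:
    d=manip.read_camera(c);P=cloud(d)
    for r in manip.look_for(c,'carton_a_center'): print(c,'look',np.round(r['xyz'],4),round(r['score'],2))
    print('bench z',np.round(np.median(P[(abs(P[...,0]-.45)<.2)&(abs(P[...,1]-.1)<.25)&(abs(P[...,2])<.015)][:,2]),4))
    m=(P[...,2]>.05)&(P[...,2]<.075)&(P[...,0]>.2)&(P[...,0]<.75)&(abs(P[...,1])<.45)&(d['depth']>0)
    n,l,st,ce=cv2.connectedComponentsWithStats(m.astype(np.uint8))
    for i in range(1,n):
        if st[i,4]<150: continue
        k=l==i;print(c,st[i,4],np.round(ce[i]),rect(P[k][:,:2]),'z',np.round(np.median(P[k][:,2]),4),np.median(d['image'][k],0))
    # all obstacles
    hsv=cv2.cvtColor(d['image'],cv2.COLOR_RGB2HSV)
    g=(hsv[...,0]>60)&(hsv[...,0]<90)&(hsv[...,1]>100)&(P[...,1]<-.15)&(P[...,0]<.68)&(P[...,1]>-.45)&(P[...,0]>.35)
    g=cv2.morphologyEx(g.astype(np.uint8),cv2.MORPH_OPEN,np.ones((3,3)))>0
    q=P[g]; print('bin all',rect(q[q[:,2]>.05][:,:2]),'top z',np.percentile(q[:,2],[50,98]))
    fl=q[(abs(q[:,2]-.005)<.006)]; print('floor',len(fl),rect(fl[:,:2]),np.median(fl[:,2]))
E
```

```text
top look [0.4593 0.038  0.0561] 0.71
bench z 0.0002
top 1114 [259. 153.] [619.2 148.  112.   55.8   8.7] z 0.0603 [179. 154. 119.]
top 213 [197. 149.] [629.5 294.9  46.9  46.3  61.4] z 0.0727 [205.  81.  75.]
top 1394 [455. 181.] [ 536.1 -292.9  207.4  200.7   88.2] z 0.062 [ 86. 129. 107.]
top 1168 [361. 181.] [552.2 -89.9 111.4  57.1  -6.8] z 0.0604 [148. 105. 172.]
top 1164 [307. 218.] [467.7  37.2 110.9  56.   -5.2] z 0.0602 [179. 154. 119.]
top 1194 [195. 228.] [444.1 294.6 110.1  57.6 -13.8] z 0.0598 [179. 153. 119.]
top 294 [246. 274.] [339.5 174.4  42.5  41.3 -45.3] z 0.068 [214.  95.  89.]
top 484 [174. 330.] [223.  330.3  86.7  45.5 -89.9] z 0.06 [168. 114. 189.]Traceback (most recent call last):
  File "<stdin>", line 15, in <module>
    return _quantile_unchecked(
        a, q, axis, out, overwrite_input, method, keepdims, weights)
    return _ureduce(a,
                    func=_quantile_ureduce_func,
    ...<5 lines>...
                    overwrite_input=overwrite_input,
                    method=method)
    r = func(a, **kwargs)
    result = _quantile(arr,
                       quantiles=q,
    ...<2 lines>...
                       out=out,
                       weights=wgt)
    slices_having_nans = np.isnan(arr[-1, ...])
                                  ~~~^^^^^^^^^
IndexError: index -1 is out of bounds for axis 0 with size 0
```

Run:
```python
from h import *
for c in ['top','scene']:
    d=manip.read_camera(c);P=cloud(d)
    hsv=cv2.cvtColor(d['image'],cv2.COLOR_RGB2HSV)
    if c=='scene':
      print('bench z',np.round(np.median(P[(abs(P[...,0]-.45)<.2)&(abs(P[...,1]-.1)<.25)&(abs(P[...,2])<.015)][:,2]),4))
      m=(P[...,2]>.056)&(P[...,2]<.075)&(P[...,0]>.2)&(P[...,0]<.75)&(abs(P[...,1])<.45)&(d['depth']>0)
      n,l,st,ce=cv2.connectedComponentsWithStats(m.astype(np.uint8))
      for i in range(1,n):
        if st[i,4]<150: continue
        k=l==i;print(c,st[i,4],np.round(ce[i]),rect(P[k][:,:2]),'z',np.round(np.median(P[k][:,2]),4),np.median(d['image'][k],0))
    b=(abs(P[...,0]-.536)<.125)&(abs(P[...,1]+.292)<.12)
    fl=P[b&(abs(P[...,2]-.005)<.004)&(abs(P[...,0]-.536)<.085)&(abs(P[...,1]+.292)<.08)];print('floor',len(fl),np.round(np.percentile(fl[:,2],[10,50,90]),4))
    w=P[b&(P[...,2]>.055)&(P[...,2]<.07)];print('wall',rect(w[:,:2]),np.median(w[:,2]))
    # walls tops by sections
    for s in [-.3,0-.29]: pass
    fr=P[b&(P[...,2]>.029)&(P[...,2]<.039)&(P[...,0]<.47)];print('front',len(fr),np.round(np.percentile(fr,[2,50,98],axis=0),4).tolist())
```

```text
floor 4005 [0.0029 0.0055 0.0079]
wall [ 536.4 -292.6  206.5  201.6   88.2] 0.06216263908005204
front 219 [[0.4335, -0.3814, 0.0293], [0.4383, -0.2997, 0.0345], [0.4652, -0.205, 0.0384]]
bench z 0.0002
scene 814 [119. 191.] [ 531.9 -289.1  211.   204.8   88.7] z 0.0606 [ 55. 105.  81.]
scene 227 [393. 184.] [222.6 337.3  83.2  45.  -89.9] z 0.0607 [112.  54. 141.]
scene 203 [318. 192.] [336.9 180.   42.7  42.1 -38.1] z 0.0673 [176.  26.  18.]
scene 706 [247. 209.] [463.8  42.1 114.9  58.4  -5.7] z 0.0601 [162. 130.  89.]
scene 718 [186. 215.] [549.5 -85.3 113.   60.   -7.4] z 0.0598 [113.  57. 143.]
scene 839 [346. 237.] [441.2 299.3 115.1  57.5 -12.9] z 0.0605 [162. 130.  88.]
scene 947 [258. 268.] [616.2 152.6 113.7  56.7   8.8] z 0.0601 [162. 131.  88.]
scene 175 [316. 295.] [629.  302.1  48.6  41.3 -39.8] z 0.0725 [150.  28.  20.]
floor 1564 [0.0019 0.0044 0.007 ]
wall [ 531.9 -289.1  211.   204.8   88.7] 0.06051616440310381
front 178 [[0.4284, -0.3784, 0.0291], [0.4367, -0.2951, 0.0327], [0.4682, -0.1897, 0.0378]]
```

```bash
cat >> h.py <<'E'
def rv(deg): return (R.from_euler('z',deg,degrees=True)*R.from_euler('x',180,degrees=True)).as_rotvec()
def wristcloud():
    s=manip.state(); d=manip.read_camera('wrist')
    T=np.eye(4);T[:3,:3]=R.from_rotvec(s['eef_rot']).as_matrix();T[:3,3]=s['tcp_pos']
    return d,cloud(d,T@d['tool_from_camera'])
def tops(d,P,z0,z1,amin=800):
    m=(P[...,2]>z0)&(P[...,2]<z1)&(d['depth']>.05)
    n,l,st,ce=cv2.connectedComponentsWithStats(m.astype(np.uint8))
    for i in range(1,n):
        if st[i,4]<amin: continue
        k=l==i;print(st[i,4],np.round(ce[i]),rect(P[k][:,:2]),'z',np.round(np.median(P[k][:,2]),4),np.median(d['image'][k],0))
def ft():
    f=[]
    for _ in range(8): f.append(manip.state()['ft_force']); manip.pause(.04)
    return np.round(np.mean(f,0),2)
E
python3 - <<'E'
from h import *
s=manip.state();q0=np.array(s['q'])
for n,p,y in [('M',(.466,.039),-5.4),('L',(.443,.297),-13.4),('F',(.618,.150),8.7),('bin',(.534,-.291),-1.6)]:
    for z in (.04,.2,.3):
        for k in (0,180):
            q=manip.solve_ik([*p,z],rv(y+k)); print(n,z,k,None if q is None else np.round(np.array(q),2), None if q is None else round(max(abs(np.array(q)-q0)),2))
E
```

```text
M 0.04 0 [-0.35  0.46  0.25  2.15 -0.21  0.56 -1.62] 1.41
M 0.04 180 [ 0.07  0.46 -0.24  2.13  0.2   0.57  1.16] 1.37
M 0.2 0 [-0.37  0.18  0.25  2.04 -0.05  0.93 -1.75] 1.54
M 0.2 180 [ 0.02  0.18 -0.18  2.03  0.04  0.93  1.3 ] 1.51
M 0.3 0 [-0.35  0.07  0.21  1.92 -0.02  1.16 -1.79] 1.58
M 0.3 180 [-0.01  0.07 -0.14  1.91  0.01  1.16  1.32] 1.53
L 0.04 0 [-0.82  0.54  0.22  1.99 -0.19  0.64 -2.28] 2.07
L 0.04 180 [-0.35  0.56 -0.36  1.97  0.3   0.67  0.43] 0.64
L 0.2 0 [-0.81  0.29  0.2   1.89 -0.07  0.97 -2.38] 2.17
L 0.2 180 [-0.29  0.32 -0.42  1.87  0.15  0.98  0.56] 0.77
L 0.3 0 [-0.78  0.19  0.16  1.77 -0.03  1.18 -2.41] 2.2
L 0.3 180 [-0.28  0.22 -0.42  1.76  0.1   1.19  0.61] 0.82
F 0.04 0 [-0.41  0.67  0.18  1.72 -0.16  0.76 -1.57] 1.36
F 0.04 180 [-0.03  0.69 -0.35  1.71  0.31  0.79  1.2 ] 1.41
F 0.2 0 [-0.42  0.47  0.19  1.63 -0.1   1.05 -1.62] 1.41
F 0.2 180 [-0.02  0.49 -0.35  1.62  0.19  1.07  1.3 ] 1.51
F 0.3 0 [-0.41  0.39  0.17  1.52 -0.07  1.24 -1.64] 1.43
F 0.3 180 [-0.02  0.41 -0.35  1.5   0.14  1.26  1.33] 1.54
bin 0.04 0 [-0.04  0.74  0.69  1.81 -0.62  0.82 -0.64] 1.11
bin 0.04 180 [ 0.46  0.63 -0.    1.79  0.    0.72  2.  ] 2.21
bin 0.2 0 [ 0.02  0.47  0.58  1.71 -0.29  1.04 -0.9 ] 1.01
bin 0.2 180 [ 0.26  0.43  0.26  1.71 -0.12  1.02  2.1 ] 2.31
bin 0.3 0 [ 0.05  0.36  0.53  1.6  -0.19  1.23 -0.98] 0.95
bin 0.3 180 [ 0.17  0.35  0.37  1.6  -0.13  1.22  2.11] 2.32
```

Run:
```python
from h import *
manip.goto([.443,.297,.22],rv(-13.4+180))
d,P=wristcloud();save('w1',d['image']);tops(d,P,.05,.07)
print(manip.state()['time_s'],ft(),manip.state()['tcp_pos'])
```

```text
2198 [116. 110.] [337.2 174.6  42.4  42.3  16.4] z 0.068 [209.  37.  33.]
6477 [275. 187.] [441.6 294.2 110.4  56.1 -13.2] z 0.0601 [181. 145.  96.]
3024 [ 33. 241.] [439.7  39.3  60.1  57.4  -5.6] z 0.06 [179. 142.  89.]
1996 [184. 352.] [597.3 153.5  74.   57.9  70.6] z 0.0601 [180. 143.  90.]
1.8917 [0.23 0.28 0.06] [0.44271446 0.29754876 0.21992219]
```

View pics/w1.png

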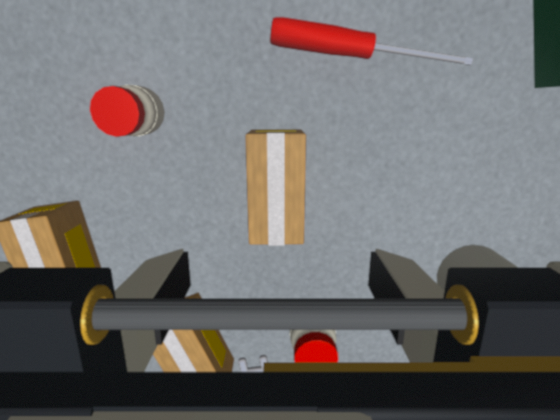

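The wrist view shows the whole carton top at pixel (275,187), height 0.060, measuring 110 x 56, which agrees with the fixed views. I'll grasp it and weigh it.

```bash
cat >> h.py <<'E'
def pick(x,y,yaw,lift=.06):
    manip.goto([x,y,.10],rv(yaw)); 
    f0=ft()
    manip.move_l([x,y,.014],v=.15); manip.close(40); 
    s=manip.state();print('opening',s['opening'],'tcp',s['tcp_pos'],R.from_rotvec(s['eef_rot']).apply([1,0,0]).round(4))
    manip.move_l([x,y,.014+lift],v=.12); manip.pause(.3); f1=ft()
    print('ft',f0,f1,'mass',(f0-f1)[2]/9.81,'opening',manip.state()['opening'],'t',manip.state()['time_s'])
E
python3 - <<'E'
from h import *
pick(.4418,.2945,-13.3+180)
E
```

```text
opening 0.055530401154101336 tcp [0.44202942 0.29470904 0.01428825] [-9.732e-01  2.300e-01 -4.000e-04]
ft [0.09 0.14 0.37] [-0.15 -0.17 -2.05] mass 0.24668705402650354 opening 0.05571689086106799 t 5.775
```

About 0.21–0.25 kg, so this is the nearly empty one. I'll set it back down and go to the next.

Run:
```python
from h import *
manip.move_l([.4418,.2945,.0148],v=.1); manip.ungrasp(); manip.move_l([.4418,.2945,.12],v=.2)
x,y=.4645,.0395; manip.goto([x,y,.22],rv(180-5.5))
d,P=wristcloud();save('w2',d['image']);tops(d,P,.05,.07)
print(manip.state()['time_s'])
```

```text
2660 [425.  30.] [337.4 173.6  42.6  42.5 -73.7] z 0.0679 [229.  46.  37.]
5434 [536. 147.] [440.8 291.1 111.   55.7 -12.2] z 0.0598 [184. 147.  95.]
6505 [276. 189.] [464.9  36.4 110.1  56.   -5.1] z 0.0601 [190. 153. 101.]
1295 [ 43. 225.] [ 478.6 -195.7   85.6   14.7   -1.6] z 0.0619 [ 55. 126.  94.]
1563 [159. 246.] [532.8 -88.4  77.2  56.2  -7.1] z 0.0599 [133.  58. 174.]
946 [384. 347.] [649.  142.1  49.4  36.8   8.9] z 0.06 [188.  149.5  94. ]
9.075
```

View pics/w2.png

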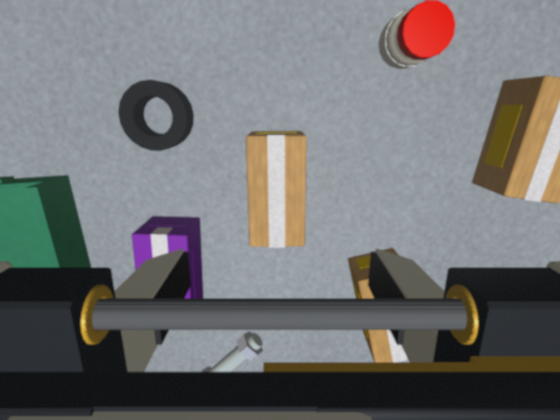

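The second carton's top is centred at pixel (276,189), and the light one lies flat where it was at the right edge. Next I pick and weigh this one.

Run:
```python
from h import *
pick(.4649,.0368,-5.3+180)
```

```text
opening 0.055565814441966455 tcp [0.46519541 0.03707257 0.0142615 ] [-9.957e-01  9.220e-02 -6.000e-04]
ft [0.24 0.07 0.32] [ 0.14  0.39 -4.64] mass 0.5056065239551478 opening 0.05608754017507011 t 12.625
```

0.51 kg, so this is the half-full one. I'll put it back and go to the third.

Run:
```python
from h import *
manip.move_l([.4649,.0368,.0148],v=.1); manip.ungrasp(); manip.move_l([.4649,.0368,.12],v=.2)
x,y=.6170,.149; manip.goto([x,y,.22],rv(180+8.8))
d,P=wristcloud();save('w3',d['image']);tops(d,P,.05,.07)
print(manip.state()['time_s'])
```

```text
4752 [170.  33.] [490.1  33.6  61.   56.4  -5.4] z 0.0601 [181. 144.  95.]
6310 [473.  42.] [456.8 289.4  80.4  56.6 -13.9] z 0.06 [180. 143.  92.]
7931 [30. 77.] [550.7 -85.3 110.9  49.5  -6. ] z 0.0601 [127.  57. 167.]
6545 [279. 190.] [617.  147.2 111.2  56.1   8.7] z 0.0601 [184. 147.  98.]
2603 [197. 357.] [819.2  83.5 121.   39.8 -81.6] z 0.0549 [115. 130. 136.]
15.725
```

View pics/w3.png

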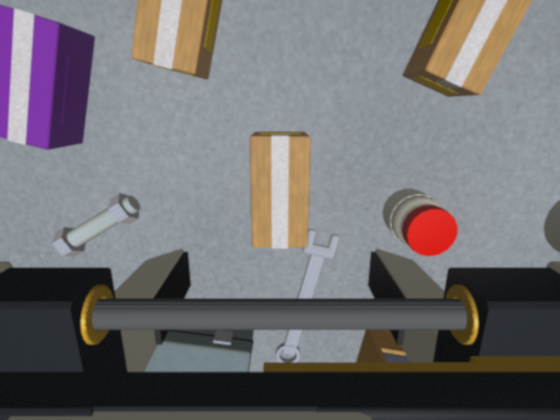

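The third carton is centred at pixel (279,190). The wrench end at (323,240) lies about 45 mm further along than the fingers, so it is clear. Next I pick and weigh it.

Run:
```python
from h import *
pick(.6170,.1475,8.7+180,lift=.08)
manip.move_l([.6170,.1475,.24],v=.25)
bx,by,yaw=.534,-.2915,-1.6
manip.goto([bx,by,.24],rv(yaw+180))
d,P=wristcloud();save('w4',d['image'])
b=(abs(P[...,0]-.53)<.13)&(abs(P[...,1]+.29)<.13)
w=P[b&(P[...,2]>.055)&(P[...,2]<.068)];print('wall',len(w),rect(w[:,:2]),w.min(0),w.max(0))
for s,c in (('L',1),('R',-1)):
    k=w[(w[:,1]+.2915)*c>.06]; k=k[(k[:,0]>.46)&(k[:,0]<.6)]
    if len(k)>50: print(s,len(k),np.polyfit(k[:,0]-.534,k[:,1],1),np.percentile(k[:,1],[2,98]))
print(manip.state()['time_s'],manip.state()['opening'],manip.state()['ft_force'])
```

```text
opening 0.05576550124315175 tcp [0.61710296 0.14815767 0.01434052] [-9.884e-01 -1.516e-01 -5.000e-04]
ft [0.12 0.28 0.63] [-0.17  0.23 -7.78] mass 0.8572884811416921 opening 0.055685866765603304 t 19.4417
wall 4952 [ 526.5 -293.2  204.9  186.1   88.3] [ 0.43085572 -0.39803152  0.05504082] [ 0.61648405 -0.18817163  0.06453105]
L 1894 [-0.03066696 -0.19818291] [-0.20479143 -0.19059584]
R 1889 [-0.03032376 -0.38868635] [-0.3958202  -0.38173417]
21.8667 0.0558302140768493 [-0.19670041  0.86815856 -7.32853175]
```

View pics/w4.png

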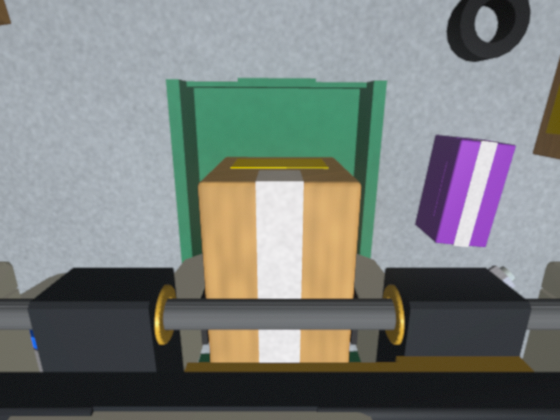

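0.86 kg, so this is the full one. The picture shows the carton held over the empty bin, with the side rims at columns 180 and 375. The bin centre measures y=-0.293 with yaw about -1.75°. Next I lower it.

Run:
```python
from h import *
bx,by,yaw=.5335,-.2932,-1.75
manip.goto([bx,by,.15],rv(yaw+180))
manip.move_l([bx,by,.03],v=.15)
manip.move_l([bx,by,.0195],v=.05); print(ft())
manip.ungrasp(); manip.move_l([bx,by,.22],v=.25)
d,P=wristcloud();save('w5',d['image']);tops(d,P,.0635,.08)
m=(abs(P[...,0]-bx)<.05)&(abs(P[...,1]-by)<.027)&(P[...,2]>.04);q=P[m];A=np.c_[q[:,:2]-[bx,by],np.ones(len(q))];print('plane',np.linalg.lstsq(A,q[:,2],rcond=None)[0])
q=P[(abs(P[...,0]-bx)<.08)&(abs(P[...,1]-by)<.07)&(P[...,2]>.056)];print(rect(q[:,:2]))
print(manip.state()['time_s'],manip.state()['tcp_pos'])
```

```text
[-0.26 -0.15 -7.91]
6546 [278. 190.] [ 533.1 -294.4  110.6   55.9   -1.8] z 0.0651 [217. 174. 113.]
plane [-3.61003304  0.20081945  0.18403168]
[ 533.1 -293.8  140.   110.5   89. ]
25.725 [ 0.5322033  -0.29265338  0.21794182]
```

View pics/w5.png

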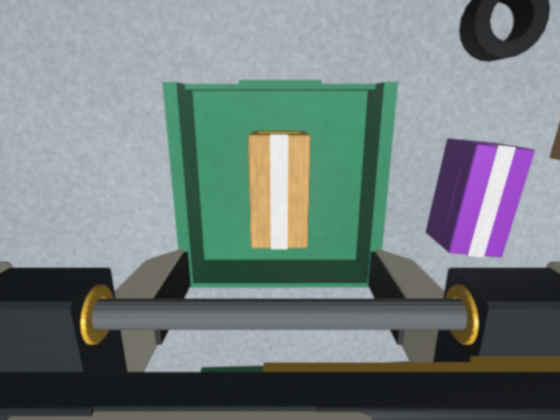

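The heaviest carton lies flat in the bin: top z 0.065, pixel (278,190), yaw -1.8°. Next is the half-full one.

Run:
```python
from h import *
manip.goto([.4649,.0368,.22],rv(-5.3+180)); manip.pause(.2)
d,P=wristcloud();tops(d,P,.05,.07); print(manip.state()['tcp_pos'])
pick(.4649,.0368,-5.3+180,lift=.09)
s=manip.state();print(s['tcp_pos'])
manip.move_l([.4649,.0368,.25],v=.25)
bx,by,yaw=.5335,-.2932,-1.75
manip.goto([bx,by,.25],rv(yaw+180)); manip.pause(.2)
d,P=wristcloud();save('w6',d['image']); s=manip.state();print(s['tcp_pos'],s['opening'],s['time_s'])
print(np.degrees(R.from_rotvec(s['eef_rot']).as_euler('xyz')))
```

```text
2636 [431.  27.] [338.5 173.6  43.   40.5  83.7] z 0.0678 [228.  43.  34.]
4800 [539. 146.] [440.6 289.4 111.1  52.4 -12.1] z 0.0598 [183. 146.  93.]
6508 [280. 187.] [465.   35.6 110.4  56.2  -5.4] z 0.0601 [190. 152. 102.]
1329 [ 48. 224.] [ 480.1 -195.4   88.7   13.7   -1.6] z 0.0618 [ 55. 125.  94.]
1813 [168. 248.] [533.6 -88.3  78.5  56.   -7. ] z 0.0599 [132.  58. 174.]
[0.46525147 0.03592002 0.21989407]
opening 0.05581783785063921 tcp [0.46504098 0.03680782 0.01419449] [-9.957e-01  9.240e-02 -3.000e-04]
ft [ 0.28 -0.15  0.16] [-0.22  0.04 -4.69] mass 0.49439347604485223 opening 0.05561617232370745 t 31.05
[0.46491607 0.03681596 0.10398741]
[ 0.53402952 -0.29178134  0.25038653] 0.05595701825923734 33.3083
[1.79999406e+02 3.01984736e-02 1.78375343e+02]
```

View pics/w6.png

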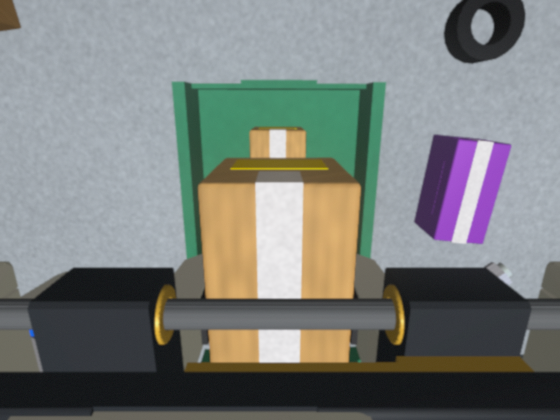

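The held carton is lined up over the one in the bin: its centre stripe at column 278 matches the lower carton's stripe. Next I place it.

Run:
```python
from h import *
bx,by,yaw=.5334,-.2932,-1.75
manip.move_l([bx,by,.10],v=.15); manip.pause(.3)
manip.move_l([bx,by,.0797],v=.04); manip.pause(.3);s=manip.state(); print(ft(),s['tcp_pos'],np.degrees(R.from_rotvec(s['eef_rot']).as_euler('xyz'))[2])
if manip.state()['ft_force'][2]<-3: manip.move_l([bx,by,.0787],v=.02); print(ft())
manip.ungrasp(); manip.move_l([bx,by,.27],v=.25); manip.pause(.3)
d,P=wristcloud();save('w7',d['image']);tops(d,P,.1,.14)
manip.goto([.45,0.0,.35],rv(180))
for c in ['top','scene']:
    d=manip.read_camera(c);P=cloud(d);save(c+'7',d['image']);print(c);tops(d,P,.1165,.14,100);tops(d,P,.05,.07,300)
print(manip.state()['time_s'])
```

```text
[ 0.06  0.29 -4.5 ] [ 0.53337327 -0.29318764  0.07952403] 178.24763527014463
[-1.42  0.45  2.42]
7210 [278. 192.] [ 533.7 -294.6  110.5   56.1   -1.7] z 0.1251 [207.5 166.  107. ]
top
827 [551.  98.] [ 726.1 -500.   137.1   41.4   -2.8] z 0.135 [ 70. 105. 120.]
415 [104. 151.] [609.8 492.7  64.4  58.2 -37.6] z 0.1265 [156. 152. 144.]
1332 [460. 182.] [ 536.4 -293.2  111.    58.    -1.5] z 0.1255 [169. 147. 118.]
224 [327. 412.] [ 5.770e+01  1.000e-01  1.036e+02  2.610e+01 -9.000e+01] z 0.1238 [92. 86. 77.]
964 [396.  53.] [ 866.  -156.   163.1  135.1    4.3] z 0.0596 [125. 128. 128.]
1220 [165.  51.] [866.2 365.1 163.2 134.6  -2.5] z 0.0589 [137. 137. 139.]
459 [474.  38.] [ 896.7 -374.8  204.6  103.    40.1] z 0.0601 [35. 56. 44.]
439 [373.  48.] [ 872.  -113.1  121.5   69.2  -35.8] z 0.0603 [150. 150. 153.]
2892 [296.  56.] [861.2  59.5 170.3 113.9 -89.7] z 0.0554 [123. 131. 134.]
831 [459.  61.] [ 840.1 -326.3  118.    87.6  -74.9] z 0.0586 [155. 156. 159.]
818 [485. 181.] [ 535.1 -331.4  200.7  129.1   -1.9] z 0.0615 [ 77. 120.  99.]
1895 [ 25. 184.] [5.465e+02 6.943e+02 1.458e+0
[... 1454 characters left out ...]
01 [ 34. 289.] [ 872.1 -255.9  169.5   56.9  -19.6] z 0.0635 [34. 59. 45.]
924 [ 72. 285.] [ 8.582e+02 -1.737e+02  1.451e+02  9.590e+01  6.000e-01] z 0.0594 [118. 121. 120.]
529 [513. 284.] [408.9 682.7 200.9  24.   85.2] z 0.0614 [33. 56. 43.]
566 [ 92. 318.] [ 898.9 -106.   218.9  110.9  -41.3] z 0.0598 [33. 58. 43.]
530 [ 88. 309.] [ 858.5 -121.7  110.5   76.5  -12.5] z 0.0591 [132. 132. 133.]
3389 [516. 329.] [525.3 707.9 171.7 131.7 -89.3] z 0.0539 [79. 70. 76.]
3656 [167. 339.] [859.1  63.9 172.3 111.4  89.8] z 0.0547 [107. 118. 122.]
565 [505. 366.] [619.4 702.9 180.3  12.4  87.7] z 0.0601 [81. 64. 42.]
1123 [306. 393.] [833.3 373.5 111.   90.5  40.3] z 0.0587 [141. 141. 143.]
39.9667
```

View pics/w7.png

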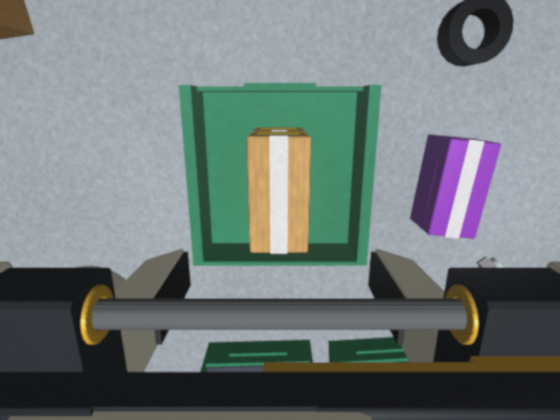

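View pics/scene7.png

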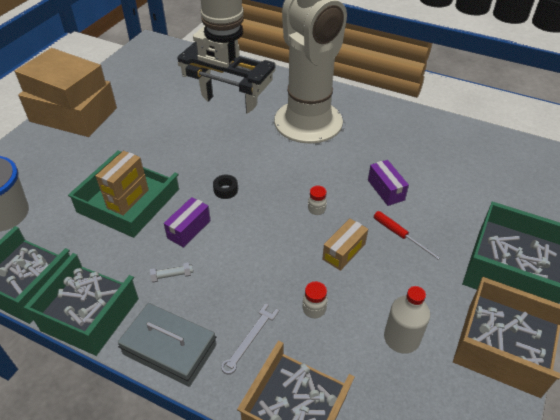

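View pics/top7.png

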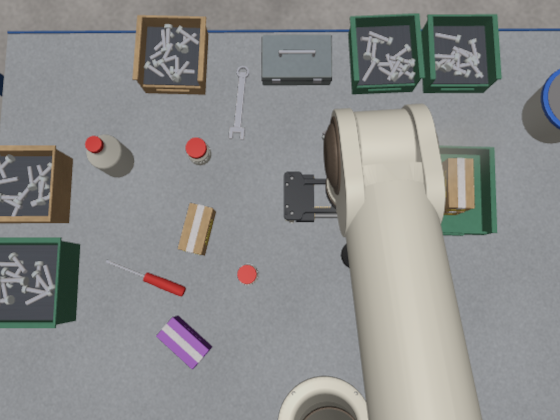

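The stack is aligned: top carton at (533.7, -294.6) mm, yaw -1.7°, against the bottom one at (533.1, -294.4) mm, yaw -1.8°. Its top stands at z 0.125. The scene picture shows the stack at (123,183), the light carton on the bench at (346,244), and the bystanders where they were. I'm handing the job in.

Run:
```python
from h import *
print(manip.state()['ft_force'],manip.state()['time_s']); manip.close_job()
```

```text
[-0.14831595 -0.03708184  0.10374313] 39.9667
the job is handed in; nothing more can be done
```

I weighed the three cartons by lifting them and handed the job in at 40 s. The heaviest is flat on the bin floor and the half-full one is squarely on top of it. The lightest is back on the bench where it was, clear of the bin.

| Carton (first position, x, y in m) | Measured mass | Where it is now |
|---|---|---|
| (0.617, 0.148) | 0.86 kg | flat on the bin floor, top at z = 0.065 m |
| (0.465, 0.037) | 0.50 kg | on top of the full one, top at z = 0.125 m |
| (0.442, 0.294) | about 0.21–0.25 kg | flat on the bench, top at z = 0.060 m |

- **Stack alignment:** the two cartons agree within about 0.6 mm and 0.1° in the wrist camera. The bottom one was measured before stacking, because the top one hides it in that view. The last scene picture also shows them in line.
- **Bystanders:** the last pictures show them where they were at the start, as far as the arm left them in view. Contact with the bench things was not measured.
- **Robot:** at hand-in the wrist read about 0.2 N, with the gripper open and well clear.

Two readings disagreed:
- **Camera offset:** the fixed cameras differed by 3–5 mm on the same carton. I therefore placed by the wrist camera and the tool position.
- **Light carton's mass:** its force difference gave 0.247 kg, slightly above the stated range of 0.17–0.23 kg. I put that down to sensor offset; the order of the three is not in doubt.

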